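# Push the sample racks home in the rack tray

### The arm

A 6-joint arm with a two-finger parallel gripper is mounted at the origin on the work surface. World frame = base frame: x ahead of the robot, y to its left, z up, the work surface at z = 0. Lengths are in mm, angles in rad, forces in N, time in s.
With the tool pointing down it reaches from about 275 to 750 mm from the base axis. Payload 10.2 kg.
Tool frame: the origin (TCP) lies at the very end of the fingers, on their centre line; the grasp point (between the pads) lies 19 mm behind it; z points along the fingers, x is the direction in which the jaws open and shut, and the axes are right-handed (so a half turn about z gives the same grasp; the last joint's range is limited). The gripper opens to 88 mm and grips with 3 to 60 N. Pads are 18 mm wide; open, the fingers measure 123 mm over their backs; the gripper's body (75 mm by 187 mm) begins 45 mm behind the grasp point.
Start: joints at [1.036, 0.313, 1.498, -0, 1.331, -0.223], TCP at [161.068, 499.688, 238.72] pointing down, gripper open.
Joint ranges: [-2.94, 2.94], [-0.97, 2.17], [0.19, 2.56], [-1.23, 4.37], [0.02, 3.11], [-2.88, 2.88]. Speed limits (rad/s): [2.39, 2.39, 3.01, 3.14, 3.14, 3.14].

### API

Orientations are given as a unit quaternion [w, x, y, z].
In Python, from workcell import arm gives the robot as it stands.
- The arm moves only by the shell command python3 -m creep 'ROWS' [OPENING]. ROWS is JSON, one flat list of numbers, 4 for each row, row after row: the shift along the tool's x, y, z each as a share of 0.25 m, from -1 to 1, then the turn about the tool's z as a share of 90 degrees, from -1 to 1. In form: [x, y, z, twist, x, y, z, twist, ...]. A call has 1 to 12 rows; each row is the pose to reach, as a shift and turn from the pose commanded when the call began, along the tool's axes at that moment; what a row does not reach only later rows make up. A row lasts 1/10 s, in which the tool goes at most 50 mm and 8.59 degrees, less where a joint would pass 70% of its speed; a pose out of reach is approached as far as the arm can. A call with a number of a shift or a turn outside -1 to 1 is refused whole. A call with a gripper value outside its range is refused whole. OPENING is the opening, from 0 (shut) to 1 (fully open), set as the call begins (- or left out, the last holds). The fingers move at their own pace and stop on an object; the grip force is fixed at half the most. Time passes only in rows, so rows that repeat a pose let the fingers close. It gives the time, the measured TCP pose, the force and the opening at its end, in the units of the state.
- arm.observe(): the state, without advancing time (a new reading comes with each control period).
- arm.get_image(name): name is "scene" or "top"; returns a dict with "img" (480x640x3 uint8, red, green, blue), "fx", "fy", "cx", "cy" (pixels), "k1" (the pictures are not rectified: a ray, as slopes to the right and down, at radius r is drawn at 1 + k1 r^2 times it, then the intrinsics apply), "rvec" (rotation vector, rad) and "tvec" (3), from world to camera coordinates, as OpenCV has them. Camera axes: x right, y down, z forward; pixel columns grow to the right and rows downward; lengths in mm; the calibration is good to about 2 mm. A picture is of the moment at which its call begins. There is no depth.
- arm.sign_off(): hands the job in, once; it reports no verdict.
The state is a dict: "time_s": time; "joint_positions": joint angles; "qvel": joint speeds; "joint_torque": joint torques, N m; "tool_pos": TCP position; "ee_rot": TCP orientation; "contact_force": force on the tool from outside, world axes, zero at the start; "wrist_torque": the same for the moment, N m; "finger_gap": finger opening in mm.
Only numpy, scipy, OpenCV 4.12 (cv2) and the standard library are available. Lean on these libraries where they do the work, as an engineer would, in place of code of your own. Each camera call takes 0.05 s, during which the arm holds its last target.

### The job

The five racks of blood samples stand in a row in the rack tray. Push the rearmost one gently and low down from behind with the fingertips so that the whole row slides along the guide rail as one train until the leading rack is fully home against the tray's end stop and no gaps are left, then take the hand away. Do not lift or tip any rack, do not ram the stop, and leave everything else on the table alone.

Things in the scene. Friction and masses are not known exactly. Their poses are not given: they have to be found in the camera images.
- tray: Rack tray: long shallow tray, dark floor, low blue sides; fixed, it does not slide. Origin: on the table under the lane's centre line; x along the lane to the end stop, y across, z up. Lane floor 8 mm above the table; lane 123 mm wide, side tops 21 mm above the table. The lane runs from x = -170 mm (rear end, open, no wall) to x = +130 mm (inner face of the end stop).
- stop_face (a point): Point on the inner face of the end stop, on the lane's centre line at lane floor level (8 mm above the table); axes as the tray's. The stop is a blue plate whose top is 53 mm above the table, with a steel carrying bail outside it reaching 36 mm beyond. The front of rack1 must come to rest on this face; force then rises sharply.
- rail_rear (a point): Rear end of the bright guide rail, at its top; axes as the tray's. The rail (5 mm wide, 5 mm tall, 35 mm off the lane's centre line) runs along the lane floor to the end stop; slots under the racks straddle it and keep them in line.
- rack1: Leading rack, nearest the stop: light grey, 22 mm deep along the lane, 118 mm wide across it, body 55 mm tall, with fixed purple- and yellow-capped tubes, cap tops 85 mm above its underside; about 0.1 kg. Origin: centre of its underside; x towards the stop, z up: rear and front faces 11 mm behind and ahead of it. When home its origin is 11 mm before the stop face.
- rack2: Same make, size and axes as rack1, about 0.1 kg with its fixed tubes; origin at the centre of its underside. Second from the stop, touching rack1.
- rack3: Same make, size and axes as rack1, about 0.1 kg with its fixed tubes; origin at the centre of its underside. Third from the stop.
- rack4: Same make, size and axes as rack1, about 0.1 kg with its fixed tubes; origin at the centre of its underside. Fourth from the stop.
- rack5: Same make, size and axes as rack1, about 0.1 kg with its fixed tubes; origin at the centre of its underside. Rearmost: push on its free rear face (11 mm behind the origin); the lane behind it is empty for 55 mm or more. The train slides with about 1 to 3 N; a push 15 to 40 mm above the lane floor near mid-width keeps it upright. Packed home, its origin is 99 mm before the stop face.
- grid_rack: Bystander: blue three-deck grid tube rack, 254 x 105 x 70 mm, with six tubes reaching 110 mm high, standing beside the tray on the side away from the robot. Loose. Origin: centre of its underside, x along its length.
- strippers: Bystander: green-handled tube-stripper pliers lying on the table beside the tray, on the robot's side, 210 mm long, 65 mm wide, 16 mm high. Loose. Origin: on the table under the handles' middle; x towards the steel jaws.
- plaster_box: Bystander: light-blue and white open carton of plasters, 80 x 150 x 85 mm high, standing beyond the end stop. Loose. Origin: centre of its underside, y along its length.
- wipes: Bystander: round white canister of wipes with a dark green band, 84 mm diameter, 150 mm tall, standing on the table behind the open rear end of the tray. Loose. Origin: centre of its underside.
Mind the look-alikes: they are no part of the job. Leave any pink look-alike of the rack3 alone.

How it is judged:
By the outcome, as a careful person would: the job done as asked, in the order asked, and still so for the second after the job is handed in, with the robot touching nothing.
It also fails if it takes over 34 s, if anything falls off the work surface, if the arm or the gripper's body presses on something with over 40 N, if the wrist force passes 120 N, or if a joint passes its speed limit or range.

## Working session

There is one attempt and no reset: what is moved stays moved. The work goes in short steps, Python scripts to look and compute and a shell command to move; the robot and the scene stay as the last step left them, time stands still between calls to the robot, and variables do not carry over. Pictures are saved under pics/ and viewed, and the job is handed in when it is done.

```bash
mkdir -p pics; ls
python3 - <<'E'
from workcell import arm
import cv2,pickle
s=arm.observe(); print({k:s[k] for k in('time_s','tool_pos','ee_rot','contact_force','finger_gap')})
for n in('scene','top'):
    d=arm.get_image(n); pickle.dump(d,open(n+'.pkl','wb')); cv2.imwrite(f'pics/{n}0.png',d['img'][:,:,::-1])
    print(n,{k:d[k] for k in d if k!='img'})
E
```

```text
pics
{'time_s': 0.0, 'tool_pos': array([160.94855663, 499.47412102, 238.17208701]), 'ee_rot': array([ 2.48719547e-04,  8.08325502e-01,  5.88735501e-01, -5.75247669e-04]), 'contact_force': array([-1.01408574,  1.10406857,  0.19348948]), 'finger_gap': 87.9476601219037}
scene {'fx': 500.847664462214, 'fy': 500.847664462214, 'cx': 316.0566812836497, 'cy': 242.2658616964898, 'k1': -0.01660348104446791, 'rvec': array([ 2.05765111,  1.67710889, -0.5042039 ]), 'tvec': array([-161.04144715, -454.15101644, 1204.44342491])}
top {'fx': 508.67880904057466, 'fy': 508.67880904057466, 'cx': 322.14066724417734, 'cy': 248.9743387692957, 'k1': -0.033329623415828374, 'rvec': array([ 2.14672205, -2.1988465 ,  0.06014625]), 'tvec': array([ 44.13354084, 574.19588684, 924.12627966])}
```

View pics/scene0.png

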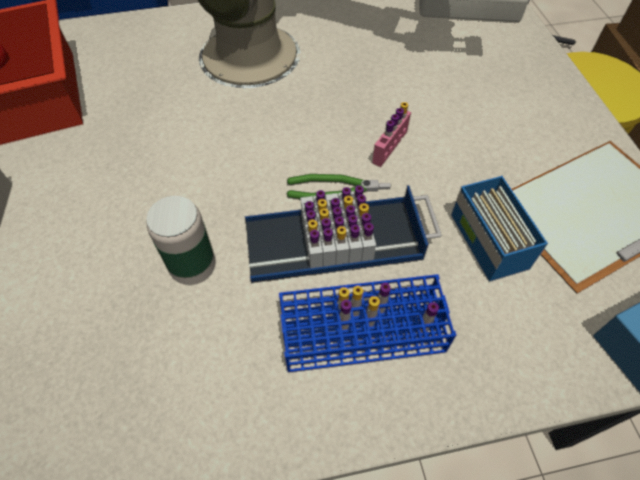

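View pics/top0.png

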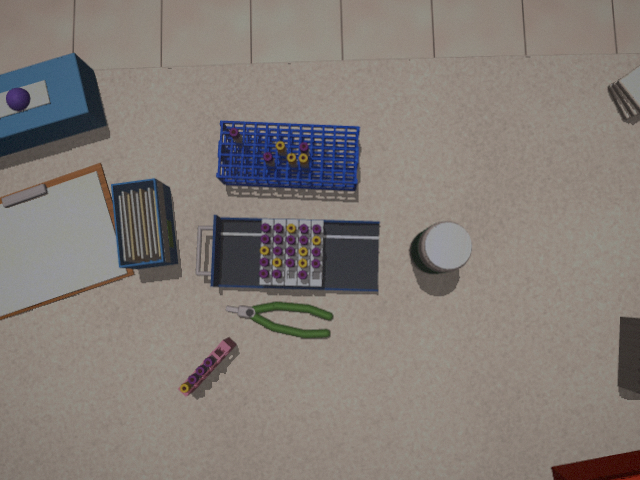

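```bash
cat > h.py <<'E'
import numpy as np,cv2,pickle
def load(n): return pickle.load(open(n,'rb'))
def proj(d,P):
    P=np.atleast_2d(np.array(P,float)); R=cv2.Rodrigues(d['rvec'])[0]; c=P@R.T+d['tvec']; s=c[:,:2]/c[:,2:]
    s=s*(1+d['k1']*(s**2).sum(1,keepdims=True)); return s*[d['fx'],d['fy']]+[d['cx'],d['cy']]
def ray(d,uv):
    K=np.array([[d['fx'],0,d['cx']],[0,d['fy'],d['cy']],[0,0,1]])
    p=cv2.undistortPoints(np.array(uv,float).reshape(-1,1,2),K,np.array([d['k1'],0,0,0,0.])).reshape(-1,2)
    R=cv2.Rodrigues(d['rvec'])[0]; return -R.T@d['tvec'],np.c_[p,np.ones(len(p))]@R
def onz(d,uv,z):
    o,v=ray(d,uv); return o+v*((z-o[2])/v[:,2:])
E
python3 - <<'E'
from h import *
t=load('top.pkl');s=load('scene.pkl')
for n,d in(('top',t),('scene',s)):
    print(n,'cam',ray(d,[[0,0]])[0],proj(d,[[0,0,0],[161,500,238]]).round())
im=t['img'][200:310,190:480,::-1]; cv2.imwrite('pics/topz.png',cv2.resize(im[:,:200],None,fx=4,fy=4,interpolation=cv2.INTER_CUBIC))
im=s['img'][170:290,235:445,::-1]; cv2.imwrite('pics/scz.png',cv2.resize(im,None,fx=3.8,fy=3.8,interpolation=cv2.INTER_CUBIC))
print(onz(t,[[379,221],[379,290],[214,219],[212,290]],21).round(1))
print('wipes',onz(t,[[445,246]],150).round(1))
E
```

```text
top cam [503.25223725  11.90278692 965.53279385] [[346. 561.]
 [ -3. 534.]]
scene cam [1049.21407589  -44.48084804  761.60536655] [[249.  54.]
 [500. -33.]]
[[624.9 -77.   21. ]
 [496.6 -72.9  21. ]
 [636.8 232.6  21. ]
 [503.6 237.3  21. ]]
wipes [[ 565.3 -169.3  150. ]]
```

View pics/topz.png

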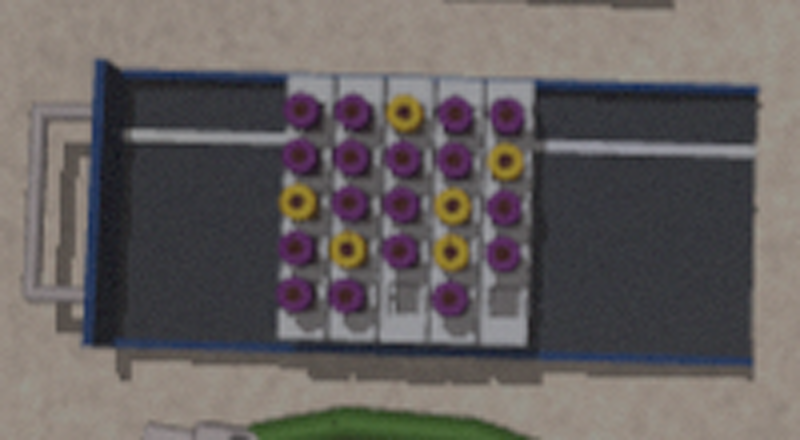

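View pics/scz.png

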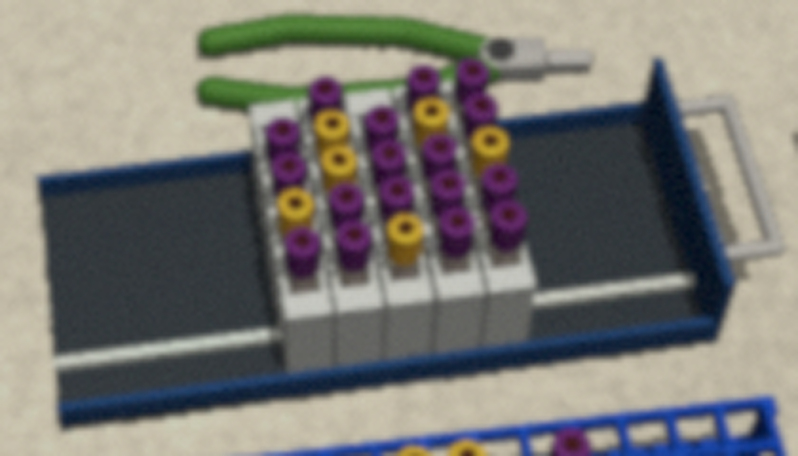

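Run:
```python
from h import *
t=load('top.pkl');s=load('scene.pkl')
def Z(p): return (np.array(p,float)+.5)/4-.5+[190,200]
def S(p): return (np.array(p,float)+.5)/3.8-.5+[235,170]
def sh(n,P):
    v=P[1]-P[0]; print(n,P.round(1).tolist(),'ang',np.degrees(np.arctan2(v[1],v[0])).round(2),'len',np.linalg.norm(v).round(1))
sh('sideU',onz(t,Z([[757,88],[300,73]]),21)); sh('sideL',onz(t,Z([[751,363],[90,347]]),21))
sh('rail',onz(t,Z([[755,152],[125,134]]),13)); sh('rear',onz(t,Z([[751,363],[757,88]]),21))
sh('rack5rear',onz(t,Z([[529,346],[537,80]]),63));sh('rack1front',onz(t,Z([[278,340],[288,75]]),63))
sh('stoptop outer',onz(t,Z([[84,345],[97,61]]),53))
sh('s rail',onz(s,S([[57,362],[690,281]]),13)); sh('s rear',onz(s,S([[40,177],[63,425]]),21))
sh('s sidefar(robot)',onz(s,S([[40,177],[250,155]]),21)); sh('s sidenear',onz(s,S([[62,408],[715,322]]),21))
sh('s rack5rear top',onz(s,S([[250,103],[284,318]]),63))
sh('s rack1front top',onz(s,S([[535,283],[535,283]]),63))
```

```text
sideU [[623.7, -76.7, 21.0], [636.4, 137.0, 21.0]] ang 86.61 len 214.0
sideL [[495.9, -69.9, 21.0], [510.4, 237.1, 21.0]] ang 87.31 len 307.3
rail [[594.5, -75.6, 13.0], [610.6, 221.6, 13.0]] ang 86.9 len 297.6
rear [[495.9, -69.9, 21.0], [623.7, -76.7, 21.0]] ang -3.04 len 128.0
rack5rear [[506.1, 31.5, 63.0], [624.5, 25.2, 63.0]] ang -3.05 len 118.6
rack1front [[511.3, 142.9, 63.0], [629.7, 136.8, 63.0]] ang -2.97 len 118.6
stoptop outer [[511.1, 232.1, 53.0], [639.8, 225.3, 53.0]] ang -3.03 len 128.9
s rail [[594.1, -74.2, 13.0], [610.8, 221.6, 13.0]] ang 86.77 len 296.3
s rear [[494.8, -68.6, 21.0], [631.6, -75.5, 21.0]] ang -2.86 len 137.0
s sidefar(robot) [[494.8, -68.6, 21.0], [502.5, 32.7, 21.0]] ang 85.63 len 101.6
s sidenear [[623.0, -74.8, 21.0], [639.2, 223.1, 21.0]] ang 86.9 len 298.4
s rack5rear top [[503.9, 33.8, 63.0], [622.6, 26.6, 63.0]] ang -3.46 len 118.9
s rack1front top [[627.3, 137.3, 63.0], [627.3, 137.3, 63.0]] ang 0.0 len 0.0
```

```bash
python3 -m creep '[-0.15,0.2,0,0.09,-0.27,0.36,0,0.18,-0.39,0.52,0,0.27,-0.51,0.68,0,0.36,-0.63,0.84,0,0.45,-0.75,1,0,0.54,-0.75,1,0,0.63,-0.75,1,0,0.72,-0.75,1,0,0.834,-0.75,1,0,0.834,-0.75,1,0,0.834]' 0.35
cat > st.py <<'E'
from h import *
from workcell import arm
from scipy.spatial.transform import Rotation as Ro
s=arm.observe(); q=s['ee_rot']; R=Ro.from_quat([q[1],q[2],q[3],q[0]]).as_matrix(); p=s['tool_pos']
d=np.array([.0528,.9986,0]); n=np.array([.9986,-.0528,0]); o=np.array([559.8,-73,0])
print('t',s['time_s'],'p',p.round(1),'F',np.round(s['contact_force'],2),'gap',round(s['finger_gap'],1))
print('jaw yaw',np.degrees(np.arctan2(R[1,0],R[0,0])).round(2),'tilt',R[:,2].round(3),'along',((p-o)@d).round(1),'across',((p-o)@n).round(1))
import sys
if len(sys.argv)>1:
    a,c,z=map(float,sys.argv[1:4]); T=o+a*d+c*n; T[2]=z
    print('shares to target',((T-p)@R/250).round(3),'twist',(np.degrees(np.arctan2(R[1,0],R[0,0]))+3.03)/90)
E
python3 st.py 50 0 238
```

```text
time_s: 1.2
tool_pos: [341.4, 244.6, 238.6]
ee_rot: [0.0, 1.0, -0.024, -0.0]
contact_force: [0.1, -0.2, -0.4]
finger_gap: 31.1
t 1.2 p [341.4 244.6 238.6] F [ 0.09 -0.18 -0.43] gap 31.1
jaw yaw -2.77 tilt [-0. -0. -1.] along 305.6 across -234.9
shares to target [0.935 1.027 0.002] twist 0.0028900899831232783
```

```bash
python3 -m creep '[0.14,0.15,0,0.003,0.27,0.3,0,0.003,0.4,0.44,0,0.003,0.53,0.58,0,0.003,0.66,0.72,0,0.003,0.79,0.86,0,0.003,0.9,0.97,0,0.003,0.935,1,0,0.003,0.935,1,0,0.003,0.935,1,0,0.003]'
python3 st.py 50 0 100
```

```text
time_s: 2.2
tool_pos: [561.5, -16.0, 238.6]
ee_rot: [-0.0, 1.0, -0.027, -0.0]
contact_force: [-0.4, -0.4, -0.6]
finger_gap: 30.8
t 2.2 p [561.5 -16.  238.6] F [-0.4  -0.38 -0.63] gap 30.8
jaw yaw -3.07 tilt [-0.001  0.    -1.   ] along 57.1 across -1.3
shares to target [0.006 0.028 0.554] twist -0.00046896130547154297
```

```bash
python3 -m creep '[0.006,0.028,0.15,0,0.006,0.028,0.3,0,0.006,0.028,0.42,0,0.006,0.028,0.54,0,0.006,0.028,0.64,0,0.006,0.028,0.71,0,0.006,0.028,0.76,0,0.006,0.028,0.79,0,0.006,0.028,0.8,0,0.006,0.028,0.8,0]'
python3 st.py 88 0 38
python3 - <<'E'
from h import *
from workcell import arm
a=[]
for n,(x,y) in(('scene',(235,150)),('top',(190,190))):
    d=arm.get_image(n); a.append(cv2.resize(d['img'][y:y+150,x:x+210,::-1],None,fx=3.8,fy=3.8,interpolation=cv2.INTER_CUBIC)[:300 if 0 else 570])
    cv2.imwrite(f'pics/{n}1.png',a[-1])
E
```

```text
time_s: 3.2
tool_pos: [563.4, -23.9, 39.2]
ee_rot: [0.0, 1.0, -0.028, 0.0]
contact_force: [-0.0, -0.1, -0.3]
finger_gap: 31.0
t 3.2 p [563.4 -23.9  39.2] F [-0.   -0.15 -0.33] gap 31.0
jaw yaw -3.17 tilt [ 0.001 -0.    -1.   ] along 49.2 across 1.0
shares to target [-0.005 -0.155  0.005] twist -0.001534278072223695
```

View pics/scene1.png

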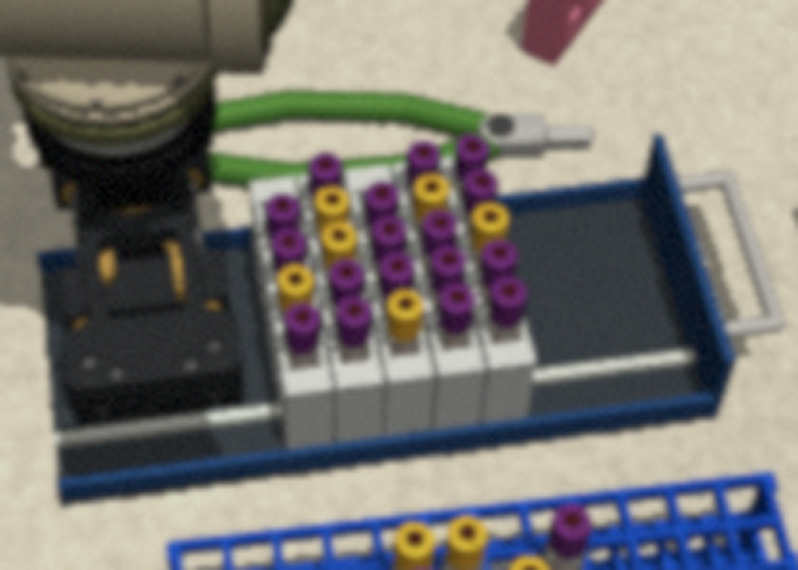

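View pics/top1.png

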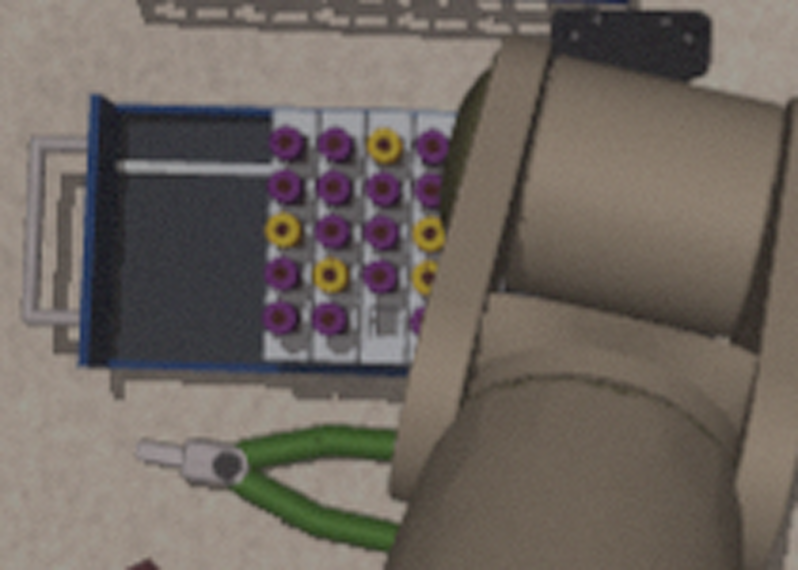

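The pictures show the gripper behind rack5 (body front near column 240 against the rack edge near 255 to 285 in the scene crop) with the racks untouched. I'll approach slowly until contact.

```bash
python3 -m creep '[-0.002,-0.02,0.003,0,-0.004,-0.05,0.005,0,-0.005,-0.08,0.005,0,-0.005,-0.105,0.005,0,-0.005,-0.125,0.005,0,-0.005,-0.14,0.005,0,-0.005,-0.148,0.005,0,-0.005,-0.152,0.005,0]'
python3 st.py 100 0 38
python3 -m creep '[0,-0.006,0,0,0,-0.012,0,0,0,-0.018,0,0,0,-0.024,0,0,0,-0.03,0,0,0,-0.036,0,0]'
python3 st.py 180 0 38
```

```text
time_s: 4.1
tool_pos: [564.2, 14.0, 37.5]
ee_rot: [0.0, 1.0, -0.028, 0.0]
contact_force: [0.4, 0.7, -0.9]
finger_gap: 31.0
t 4.1 p [564.2  14.   37.5] F [ 0.44  0.65 -0.86] gap 31.0
jaw yaw -3.18 tilt [ 0. -0. -1.] along 87.1 across -0.2
shares to target [ 0.001 -0.051 -0.002] twist -0.0017196056381931137
time_s: 4.7
tool_pos: [564.7, 22.8, 37.5]
ee_rot: [0.0, 1.0, -0.028, 0.0]
contact_force: [0.1, -0.9, 0.7]
finger_gap: 30.8
t 4.7 p [564.7  22.8  37.5] F [ 0.05 -0.9   0.68] gap 30.8
jaw yaw -3.2 tilt [ 0. -0. -1.] along 95.9 across -0.2
shares to target [-0.    -0.336 -0.002] twist -0.0018670665144809688
```

```bash
python3 -m creep '[0,-0.006,0,0,0,-0.012,0,0,0,-0.018,0,0,0,-0.026,0,0,0,-0.034,0,0,0,-0.042,0,0,0,-0.05,0,0,0,-0.058,0,0,0,-0.066,0,0,0,-0.074,0,0,0,-0.082,0,0,0,-0.09,0,0]'
python3 st.py 180 0 38
python3 - <<'E'
from h import *
from workcell import arm
for n,(x,y) in(('scene',(235,150)),('top',(190,190))):
    d=arm.get_image(n); cv2.imwrite(f'pics/{n}2.png',cv2.resize(d['img'][y:y+150,x:x+210,::-1],None,fx=3.8,fy=3.8,interpolation=cv2.INTER_CUBIC))
E
```

```text
time_s: 5.9
tool_pos: [565.9, 45.5, 37.5]
ee_rot: [0.0, 1.0, -0.028, -0.0]
contact_force: [-1.1, -0.7, -0.5]
finger_gap: 30.8
t 5.9 p [565.9  45.5  37.5] F [-1.15 -0.68 -0.49] gap 30.8
jaw yaw -3.19 tilt [-0. -0. -1.] along 118.7 across -0.1
shares to target [-0.    -0.245 -0.002] twist -0.0018157916264134666
```

View pics/scene2.png

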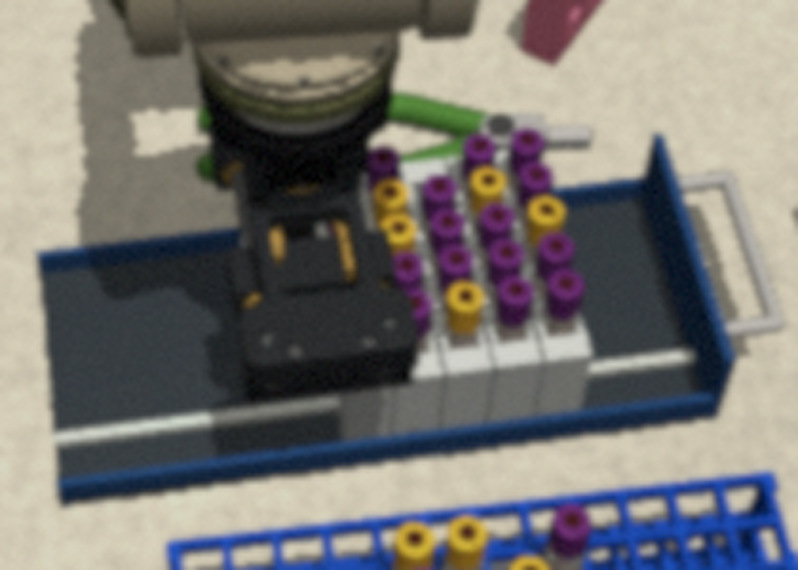

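The train is sliding upright: rack1's front corner went from column 535 to about 588 in the crop. Continuing.

```bash
python3 -m creep '[0,-0.008,0,0,0,-0.016,0,0,0,-0.024,0,0,0,-0.032,0,0,0,-0.04,0,0,0,-0.048,0,0,0,-0.056,0,0,0,-0.064,0,0,0,-0.072,0,0,0,-0.08,0,0,0,-0.088,0,0,0,-0.096,0,0]'
python3 -m creep '[0,-0.008,0,0,0,-0.016,0,0,0,-0.024,0,0,0,-0.032,0,0,0,-0.04,0,0,0,-0.048,0,0,0,-0.055,0,0,0,-0.061,0,0,0,-0.067,0,0,0,-0.072,0,0,0,-0.076,0,0,0,-0.08,0,0]'
python3 st.py 181 0 38
python3 - <<'E'
from h import *
from workcell import arm
for n,(x,y) in(('scene',(235,150)),('top',(190,190))):
    d=arm.get_image(n); cv2.imwrite(f'pics/{n}3.png',cv2.resize(d['img'][y:y+150,x:x+210,::-1],None,fx=3.8,fy=3.8,interpolation=cv2.INTER_CUBIC))
E
```

```text
time_s: 7.2
tool_pos: [567.2, 69.4, 37.5]
ee_rot: [0.0, 1.0, -0.028, -0.0]
contact_force: [0.8, -2.1, 0.0]
finger_gap: 30.5
time_s: 8.4
tool_pos: [568.4, 89.3, 37.4]
ee_rot: [0.0, 1.0, -0.028, -0.0]
contact_force: [0.2, -0.9, -0.2]
finger_gap: 30.6
t 8.4 p [568.4  89.3  37.4] F [ 0.18 -0.91 -0.23] gap 30.6
jaw yaw -3.2 tilt [-0.  0. -1.] along 162.6 across -0.0
shares to target [-0.    -0.074 -0.002] twist -0.0018344771875544927
```

View pics/scene3.png

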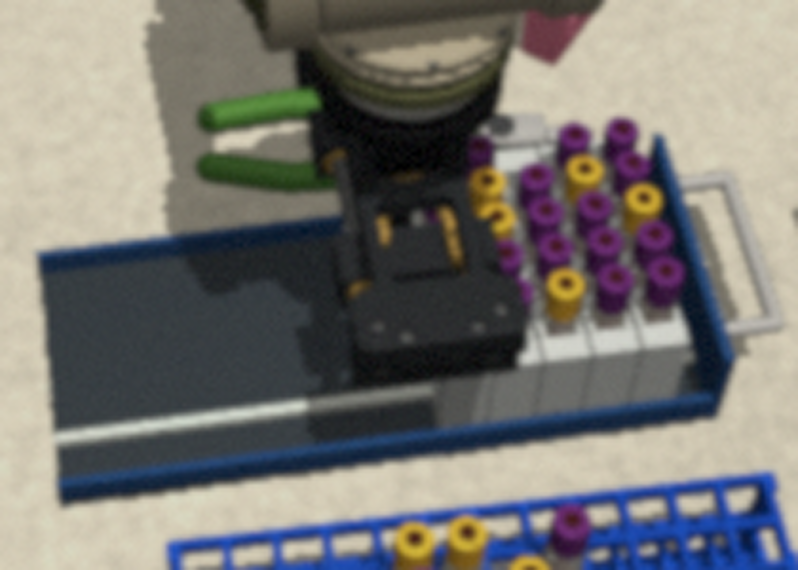

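View pics/top3.png

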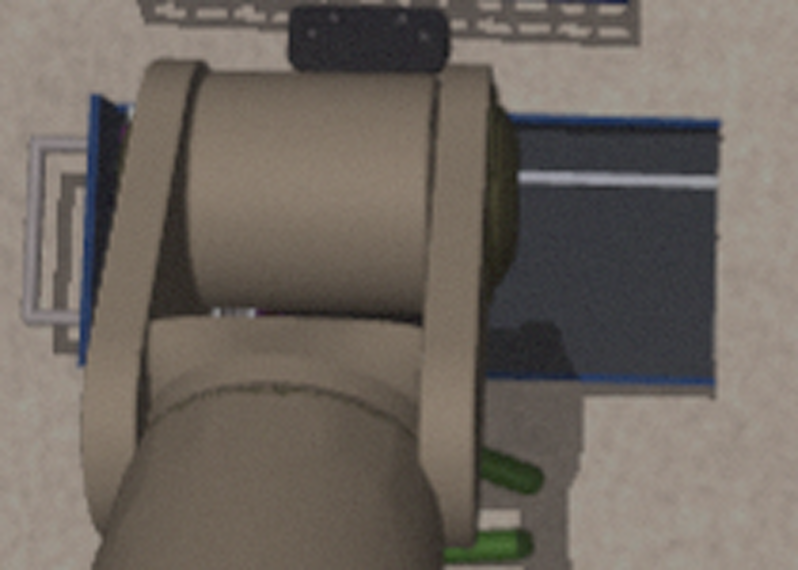

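About 15–18 mm are left. I'll slow down, then push in 1–2 mm steps while watching the force.

```bash
python3 -m creep '[0,-0.004,0,0,0,-0.008,0,0,0,-0.012,0,0,0,-0.016,0,0,0,-0.02,0,0,0,-0.024,0,0,0,-0.028,0,0,0,-0.032,0,0,0,-0.036,0,0,0,-0.04,0,0,0,-0.044,0,0,0,-0.048,0,0]'
python3 st.py 181 0 38
python3 -m creep '[0,-0.002,0,0,0,-0.004,0,0,0,-0.006,0,0,0,-0.008,0,0]'
python3 st.py 181 0 38
```

```text
time_s: 9.7
tool_pos: [569.1, 101.3, 37.5]
ee_rot: [0.0, 1.0, -0.028, 0.0]
contact_force: [0.4, -0.8, 0.5]
finger_gap: 30.8
t 9.7 p [569.1 101.3  37.5] F [ 0.42 -0.84  0.49] gap 30.8
jaw yaw -3.2 tilt [ 0. -0. -1.] along 174.6 across 0.0
shares to target [-0.    -0.026 -0.002] twist -0.0018440488611972524
time_s: 10.1
tool_pos: [569.1, 103.3, 37.5]
ee_rot: [0.0, 1.0, -0.028, 0.0]
contact_force: [-0.4, -1.3, 0.7]
finger_gap: 31.0
t 10.1 p [569.1 103.3  37.5] F [-0.38 -1.34  0.71] gap 31.0
jaw yaw -3.19 tilt [ 0. -0. -1.] along 176.5 across 0.0
shares to target [-0.    -0.018 -0.002] twist -0.0018315169700664146
```

```bash
python3 -m creep '[0,-0.002,0,0,0,-0.004,0,0,0,-0.006,0,0,0,-0.008,0,0]'
python3 -m creep '[0,-0.002,0,0,0,-0.004,0,0]'
```

```text
time_s: 10.5
tool_pos: [569.4, 104.8, 37.5]
ee_rot: [0.0, 1.0, -0.028, 0.0]
contact_force: [0.1, -6.5, 0.3]
finger_gap: 30.7
time_s: 10.7
tool_pos: [569.4, 104.9, 37.5]
ee_rot: [0.001, 1.0, -0.028, -0.0]
contact_force: [-1.5, -13.6, 1.4]
finger_gap: 30.9
```

Force rose sharply from about 1 N to 13.6 N with the tool stalled at along ≈ 178, the expected home position. I'll ease off and look.

```bash
python3 -m creep '[0,0,0,0,0,0.002,0,0,0,0.005,0,0,0,0.01,0,0,0,0.018,0,0,0,0.03,0,0,0,0.05,0,0,0,0.08,0,0,0,0.12,0,0,0,0.16,0,0,0,0.2,0,0,0,0.2,0,0]'
python3 st.py 100 0 238
python3 -m creep '[0,0,-0.1,0,0,0,-0.25,0,0,0,-0.4,0,0,0,-0.55,0,0,0,-0.7,0,0,0,-0.8,0,0,0,-0.8,0,0,0,-0.8,0]'
python3 -m creep '[0,0.2,0,0,0,0.4,0,0,0,0.6,0,0,0,0.8,0,0,0,1,0,0,0,1,0,0,0,1,0,0]'
python3 - <<'E'
from h import *
from workcell import arm
for n,(x,y) in(('scene',(235,150)),('top',(190,190))):
    d=arm.get_image(n); pickle.dump(d,open(n+'4.pkl','wb')); cv2.imwrite(f'pics/{n}4.png',cv2.resize(d['img'][y:y+150,x:x+210,::-1],None,fx=3.8,fy=3.8,interpolation=cv2.INTER_CUBIC)); cv2.imwrite(f'pics/{n}4f.png',d['img'][:,:,::-1])
E
```

```text
time_s: 11.9
tool_pos: [566.6, 54.8, 37.5]
ee_rot: [0.0, 1.0, -0.029, 0.0]
contact_force: [-0.2, 0.2, -0.2]
finger_gap: 30.7
t 11.9 p [566.6  54.8  37.5] F [-0.21  0.17 -0.17] gap 30.7
jaw yaw -3.29 tilt [ 0. -0. -1.] along 128.0 across 0.0
shares to target [ 0.     0.112 -0.802] twist -0.00290852918049749
time_s: 12.7
tool_pos: [566.3, 56.4, 236.9]
ee_rot: [-0.0, 1.0, -0.028, -0.0]
contact_force: [0.4, 0.4, 0.1]
finger_gap: 30.9
time_s: 13.4
tool_pos: [552.0, -193.7, 235.6]
ee_rot: [-0.001, 1.0, -0.029, -0.001]
contact_force: [0.5, 0.1, -0.5]
finger_gap: 31.0
```

View pics/scene4.png

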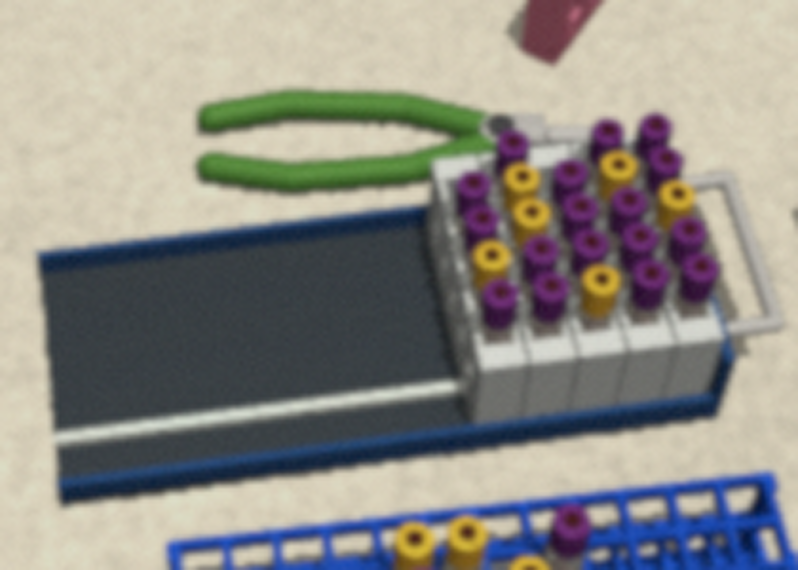

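View pics/top4.png

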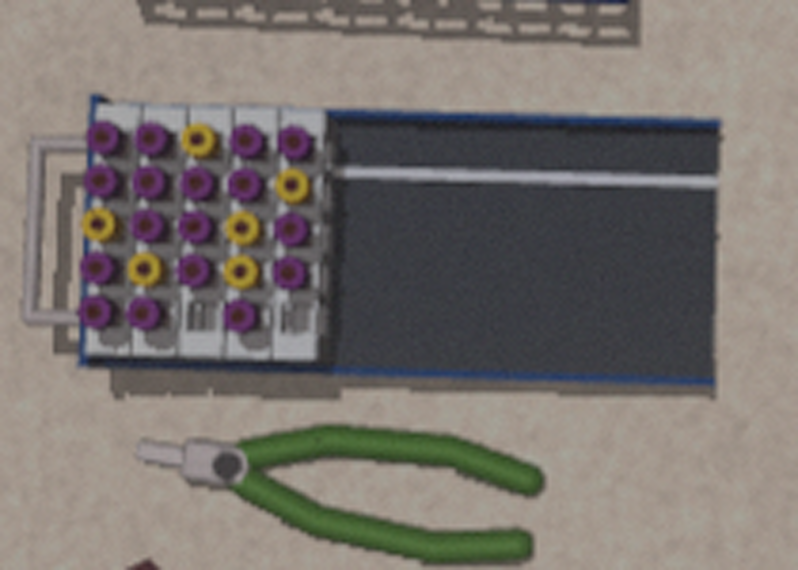

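View pics/scene4f.png

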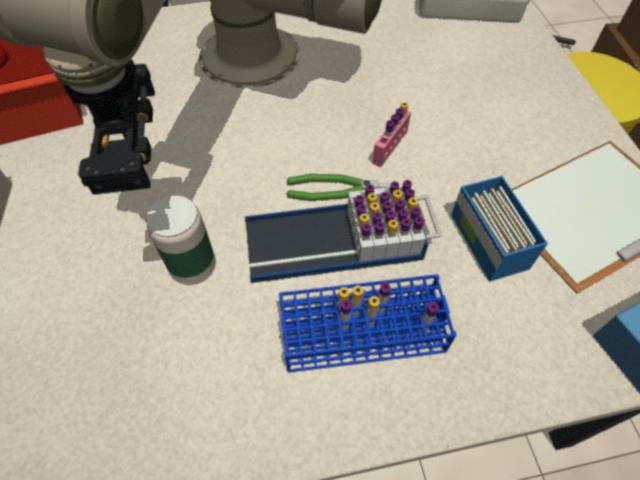

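Run:
```python
from h import *
t=load('top4.pkl');t0=load('top.pkl'); sc=load('scene4.pkl'); sc0=load('scene.pkl')
d=np.array([.0528,.9986,0]);o=np.array([559.8,-73,0])
Z=lambda p:(np.array(p,float)+.5)/3.8-.5+[190,190]
print('rear top, from rear end (home 190)',(onz(t,Z([[327,110],[317,360]]),63)-o)@d)
S=lambda p:(np.array(p,float)+.5)/3.8-.5+[235,150]
print('scene: rear near, front near (190,300)',(onz(sc,S([[432,160],[477,370],[720,333]]),63)-o)@d)
# rack pitch from purple/yellow caps
for n,D in(('before',t0),('after',t)):
    h=cv2.cvtColor(D['img'],cv2.COLOR_RGB2HSV)
    m=(((h[...,0]>135)&(h[...,0]<165)&(h[...,1]>90))|((h[...,0]>18)&(h[...,0]<32)&(h[...,1]>140))).astype('uint8')
    m[:215]=0;m[285:]=0;m[:,:205]=0;m[:,340:]=0
    k,_,st,c=cv2.connectedComponentsWithStats(m)
    P=(onz(D,c[1:][st[1:,4]>20],93)-o)@d; print(n,len(P),np.sort(P).round(1))
for a,b,n in((sc0,sc,'scene'),(t0,t,'top')):
    df=np.abs(a['img'].astype(int)-b['img']).max(2)>40
    for nm,c in(('grid',(285,300,450,365) if n=='scene' else (222,125,356,185)),('plaster',(470,185,540,270) if n=='scene' else(118,185,165,262)),('pliers',(290,178,340,195) if n=='scene' else(250,302,330,336)),('wipes',(150,200,210,275) if n=='scene' else(422,225,468,268)),('pink',(375,105,410,160)if n=='scene' else(182,342,232,392))):
        print(n,nm,df[c[1]:c[3],c[0]:c[2]].mean().round(3))
```

```text
rear top, from rear end (home 190) [187.90632964 188.29336755]
scene: rear near, front near (190,300) [189.43168874 187.49297284 296.95578306]
before 23 [113.  113.2 113.3 113.5 135.2 135.2 135.2 135.5 135.7 157.4 157.4 157.5
 157.7 179.9 179.9 180.  180.1 180.1 202.  202.2 202.3 202.4 202.6]
after 23 [198.5 198.6 198.8 198.8 220.4 220.5 220.6 220.6 220.7 242.3 242.4 242.6
 242.6 264.3 264.4 264.4 264.8 264.8 286.4 286.5 286.5 286.6 286.9]
scene grid 0.0
scene plaster 0.0
scene pliers 0.075
scene wipes 0.15
scene pink 0.0
top grid 0.0
top plaster 0.0
top pliers 0.0
top wipes 0.335
top pink 0.0
```

Caps now lie at a uniform 22.0 mm pitch, so the row is packed. Only the wipes area differs, probably because the arm hovers and casts a shadow there. I'll move aside to check.

```bash
python3 -m creep '[-0.1,0.1,-0.05,0,-0.2,0.2,-0.1,0,-0.3,0.35,-0.1,0,-0.4,0.5,-0.1,0,-0.5,0.6,-0.1,0,-0.5,0.7,-0.1,0,-0.5,0.7,-0.1,0,-0.5,0.7,-0.1,0]'
python3 - <<'E'
from h import *
from workcell import arm
for n in('scene','top'):
    d=arm.get_image(n); a=load(n+'.pkl'); df=np.abs(a['img'].astype(int)-d['img']).max(2)>40
    cv2.imwrite(f'pics/{n}5f.png',d['img'][:,:,::-1])
    c=(150,200,210,275) if n=='scene' else(422,225,468,268); print(n,df[c[1]:c[3],c[0]:c[2]].mean())
E
```

```text
time_s: 14.3
tool_pos: [418.6, -359.8, 262.1]
ee_rot: [-0.0, 1.0, -0.027, -0.0]
contact_force: [-0.3, 1.0, -0.1]
finger_gap: 30.7
scene 0.0
top 0.0
```

View pics/top5f.png

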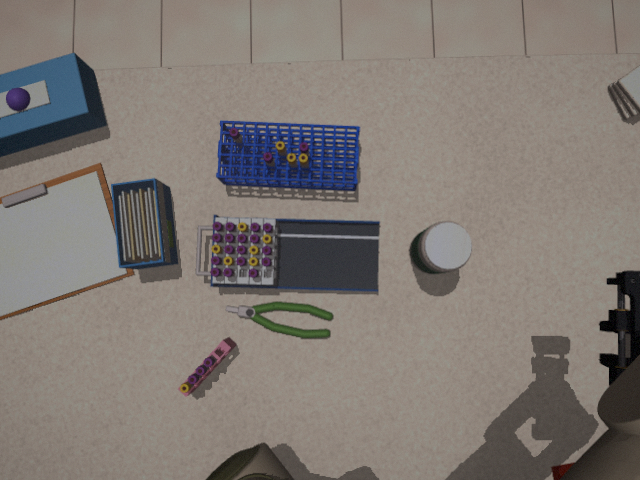

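The wipes canister, centred near pixel (445,247), hasn't moved. The racks are packed against the stop (columns about 212–277) and the arm is clear.

```bash
python3 -c "
from workcell import arm
print(arm.sign_off())"
```

```text
the job is handed in; nothing more can be done
None
```

I pushed the five racks home with the fingertips low on rack5's rear face (about 30 mm above the lane floor, at mid-width). They slid about 85 mm as one train onto the end stop. I then took the hand away and handed the job in. The last clock reading was 14.3 s.

- **Push and contact:** force stayed at about 1–2 N while the train slid. It rose to 13.6 N over the last 0.1 mm of travel at about 5 mm/s, and I backed off there.
- **Gaps:** the caps now sit at an even 22.0 mm pitch, which matches the rack depth. Before the push the pitch was about 22.3 mm.
- **Bystanders:** between the first and last pictures, the grid rack, plaster box, wipes and pink look-alike did not change. The pliers showed no change in the top view. In the scene view 7.5% of their pixels differed, which I put down to the racks now covering part of that area. I did not re-check that view.
- **One disagreement:** the cameras put the rear face of rack5 about 2 mm short of the nominal home position. That is within the calibration error. The visible end of the rail at the stop reads about 3 mm short of nominal in the same way, so together with the force rise I take the row as home.

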